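# Clamp the cleaner bottle and take off its safety cap

### The job

In the office's upkeep corner, turn the crank of the vise until its jaw clamps the square cleaner bottle firmly, so that the bottle cannot turn. Then press the bottle's push-and-turn safety cap down, twist it counter-clockwise until it is free, and lift it off to about a hand's width straight above the bottle. Finish while still holding the cap up there, with the bottle still upright and clamped, and leave the other things on the counter where they are.

Things in the scene. Friction and masses are not known exactly. Their poses are not given: they have to be found in the camera images.
- vise: Low grey vise bolted to the counter. Origin on the counter; y runs along it from the crank end (-y) to the fixed jaw (+y), z up. Bed under the bottle 30 mm high; jaws 90 mm wide, tops 90 mm above the counter; fixed jaw's face at y = 75 mm; end block at y = -60 to -85 mm, 82 mm high.
- jaw: The vise's moving jaw, 24 mm thick. Origin at the bottom middle of its gripping face, which looks to vise +y. It slides along vise +y towards the fixed jaw, 18 mm per crank turn.
- crank (a joint): Crank angle (rad), 0 to 7.5. Grows clockwise seen from outside the crank end (about vise +y: the handle goes over the top towards vise +x), which closes the jaw. 0: arm straight up, jaws 74 mm apart; they meet the bottle near 4.9. Self-locking. About 10 N at the handle turns it; with the bottle pinched it gets hard at once: push on with 18 to 25 N to clamp.
- crank_axis (a point): Point on the crank's axis of rotation (parallel to vise y, 70 mm above the counter), at the same y along the vise as crank_pin.
- crank_pin (a point): Where to pinch the crank handle: black free-spinning sleeve, 14 mm in diameter, 48 mm long, parallel to vise y, 35 mm off the crank axis. The point is on its centre line, 28 mm outward (vise -y) of the crank arm's outer face, 22 mm from the free end. It circles in an upright plane, 35 to 105 mm above the counter.
- bottle: White square cleaner bottle, 60 x 60 mm, loose on the vise bed between the jaws, about 0.45 kg. Origin at the centre of its underside, z up. Square body to 98 mm, shoulder to 108 mm, then a neck 25 mm in diameter (collar 36 mm), rim at 150 mm; a sprung plunger in the mouth stands up to 161 mm when the cap is off.
- cap: Grey ribbed push-and-turn cap on the square bottle, 46 mm in diameter, 32 mm tall, 35 g. Origin at the centre of its open underside, z up: 128 mm above the bottle's underside when locked, with cap x along bottle x. Only a cap pressed down turns: counter-clockwise seen from above, free from 63 deg, stop at about 78 deg (aim for 70).
- cap_top (a point): Centre of the cap's flat top, 32 mm above its underside; a low rib runs across it along cap x. The cap must be pressed down 3.5 mm or more (it bottoms at 6 mm) against a spring, 5.5 N at first, about 11 N at 5 mm, and kept down while turned; once free, the spring lifts it about 5 mm and it is drawn straight up.
- round_bottle: Bystander: round white bottle, 52 mm diameter, 130 mm tall, closed; not the bottle to open. Origin at the centre of its underside.
- mug: Bystander: white mug, 80 mm across, 95 mm tall, handle to its +y. Origin at the centre of its underside.
- screwdriver: Bystander: screwdriver lying flat, 200 mm long along its x axis, handle 26 mm thick; origin under its middle.
- eraser: Bystander: whiteboard eraser, 50 x 120 x 34 mm. Origin at the centre of its underside.
- stapler: Bystander: stapler, 150 x 34 mm, about 60 mm tall. Origin at the centre of its underside.
- tape: Bystander: desk tape dispenser, 150 x 60 mm, 77 mm tall. Origin at the centre of its underside.
- pen_cup: Bystander: empty dark metal pen cup, 80 mm across, 100 mm tall. Origin at the centre of its underside.
Things that resemble listed ones, but are neither listed nor needed, are in the scene too. Leave any orange look-alike of the bottle alone.

How it is judged:
On the way, in this order (a step that is already met when the one before it is completed fails the run):
1. the vise's jaw presses firmly on the bottle, the cap still locked on it (contact force between jaw and bottle above 20 N and z of cap in the frame of bottle below 0.134 m and angle between the x axis of cap and the x axis of bottle, either way round below 0.5 rad), for 0.3 s.
2. the cap is twisted to where it is free, still on the neck (angle between the x axis of cap and the x axis of bottle, either way round above 1 rad and z of cap in the frame of bottle below 0.14 m and horizontal distance between cap and bottle below 0.01 m), for 0.05 s.
At the end, for the whole second after the job is handed in: The fingers hold the cap (over 2 N) still, within 50 mm sideways of the bottle's axis and raised at least 47 mm from where it sat, clear of the bottle; the jaw still presses on the bottle with over 20 N, and the bottle stands on the vise bed (within 6 mm), upright within 0.08 rad (z of cap in the frame of bottle above 0.175 m and horizontal distance between cap and bottle below 0.05 m and contact force between the fingers and cap above 2 N and contact force between cap and bottle below 0.1 N and linear speed of cap below 0.03 m/s and contact force between jaw and bottle above 20 N and angle between bottle's own z axis and vertical below 0.08 rad and z of bottle in the frame of vise below 0.036 m); the arm keeps its last pose, push and grip.
It fails at once if the bottle is tipped or pulled out of the vise (angle between bottle's own z axis and vertical above 0.25 rad or z of bottle in the frame of vise above 0.05 m).
It fails at once if another thing on the counter is moved by more than 30 mm (distance of any of round_bottle, mug, screwdriver, eraser, stapler, tape, pen_cup from where it was at the start of the episode above 0.03 m).
It also fails if it takes over 58 s, if anything falls off the work surface, if the arm or the gripper's body presses on something with over 40 N, if the wrist force passes 120 N, or if a joint passes its speed limit or range.

### The arm

A 6-joint arm with a two-finger parallel gripper is mounted at the origin on the work surface. World frame = base frame: x ahead of the robot, y to its left, z up, the work surface at z = 0. Lengths are in m, angles in rad, forces in N, time in s.
With the tool pointing down it reaches from about 0.35 to 0.875 m from the base axis. Payload 4.2 kg.
Tool frame: the origin (TCP) lies at the very end of the fingers, on their centre line; the grasp point (between the pads) lies 19 mm behind it; z points along the fingers, y is the line along which they close (so a half turn about z gives the same grasp; the last joint's range is limited). The gripper opens to 87 mm and grips with 3 to 60 N. Pads are 19 mm wide; open, the fingers measure 117 mm over their backs; the gripper's body (75 mm by 190 mm) begins 51 mm behind the grasp point.
Start: joints at [-0.871, 0.385, 0.008, 0, -1.194, -0.259], TCP at [0.267, -0.565, 0.223] pointing down, gripper open.
Joint ranges: [-3.14, 3.14], [-1.21, 2.06], [-1.07, 1.41], [-3.16, 2.05], [-2.99, -0.16], [-3.1, 3.1]. Speed limits (rad/s): [2.79, 2.79, 3.14, 3.14, 3.14, 3.14].

### API

Orientations are given as a unit quaternion [w, x, y, z].
In Python, from plant import get_state, get_image, job_done gives the robot as it stands. The module is installed in compiled form; this text tells all that it offers.
- The arm moves only by the tool step_arm, never from a script. Its argument "moves" is a list of rows, each a list of 6 numbers: the shift along the tool's x, y, z each as a share of 0.08 m, from -1 to 1, then the turn, a rotation vector about the tool's x, y, z each as a share of 180 degrees, from -1 to 1. A call has 1 to 8 rows; each row shifts and turns the commanded pose from where the row before left it, along the tool's axes as they then stand; what a row does not reach is not made up. A row lasts 1/10 s, in which the tool goes at most 50 mm and 8.59 degrees, less where a joint would pass 70% of its speed; a pose out of reach is approached as far as the arm can. A call with a number of a shift or a turn outside -1 to 1 is refused whole. A call with a gripper value outside its range is refused whole. "claw" is the closure, from -1 (fully open) to 1 (shut), set as the call begins (left out, the last holds). The fingers move at their own pace and stop on an object; "squeeze" is the grip in N (left out, the last holds). Time passes only in rows, so rows that do not move let the fingers close. It gives the time, the measured TCP pose, the force, the opening and the grip force at its end, in the units of the state.
- get_state(): the state, without advancing time (a new reading comes with each control period).
- get_image(name): name is "side" or "top"; returns a dict with "pixels" (400x640x3 uint8, blue, green, red), "range_z" (400x640 float32, m along the optical axis (not along the pixel's ray), 0 where there is no reading), "fx", "fy", "cx", "cy" (pixels), "rvec" (rotation vector, rad) and "tvec" (3), from world to camera coordinates, as OpenCV has them. Camera axes: x right, y down, z forward; pixel columns grow to the right and rows downward; lengths in m; the calibration is good to about 2 mm. A picture is of the moment at which its call begins.
- job_done(): hands the job in; it is judged then, once.
The state is a dict: "clock": time; "q": joint angles; "joint_vel": joint speeds; "joint_efforts": joint torques, N m; "ee_pos": TCP position; "orientation": TCP orientation; "ft_force": force on the tool from outside, world axes, zero at the start; "ft_torque": the same for the moment, N m; "gripper_width": opening from 0.0 (shut) to 1.0 (fully open); "grasp_force": force on a finger pad.
Only numpy, scipy, OpenCV 4.12 (cv2) and the standard library are available. Lean on these libraries where they do the work, as an engineer would, in place of code of your own. Each camera call takes 0.05 s, during which the arm holds its last target. There are 200 camera calls.

## Working session

There is one attempt and no reset: what is moved stays moved. The work goes in short steps, Python scripts to look and compute and a tool call to move; the robot and the scene stay as the last step left them, time stands still between calls to the robot, and variables do not carry over. Pictures are saved under pics/ and viewed, at most 10 in all, crops included, and the job is handed in when it is done.

Besides the shell and the picture viewer there is one more tool, called after ">>>" by a JSON object that holds its "method" and its "body", one argument or row to a line. step_arm: Moves the arm, as the interface text tells. Shift numbers are shares of 0.08 m and turn numbers shares of 180 degrees, none past 1 either way. Its arguments: {"type":"object","properties":{"moves":{"type":"array"},"claw":{"type":"number"},"squeeze":{"type":"number"}},"required":["moves"]}

```bash
mkdir -p pics
cat > h.py <<'E'
import numpy as np, cv2, pickle
from scipy.spatial.transform import Rotation as R
from plant import get_state, get_image, job_done
def shot(n,f):
    d=get_image(n); cv2.imwrite(f'pics/{f}.png',d['pixels']); pickle.dump(d,open(f'{f}.pkl','wb')); return d
def load(f): return pickle.load(open(f'{f}.pkl','rb'))
def cloud(d):
    z=d['range_z']; v,u=np.mgrid[:z.shape[0],:z.shape[1]]
    P=np.stack([(u-d['cx'])/d['fx']*z,(v-d['cy'])/d['fy']*z,z],-1)
    Rm=cv2.Rodrigues(np.array(d['rvec'],float))[0]
    W=(P-np.array(d['tvec']).ravel())@Rm
    W[z==0]=np.nan; return W
def px(d,p): return cv2.projectPoints(np.array(p,float).reshape(-1,3),np.array(d['rvec'],float),np.array(d['tvec'],float),np.array([[d['fx'],0,d['cx']],[0,d['fy'],d['cy']],[0,0,1.]]),None)[0].reshape(-1,2)
E
python3 - <<'E'
from h import *
for n in('side','top'):
    d=shot(n,n+'0'); print(n,d['fx'],np.round(d['rvec'],3).ravel(),np.round(d['tvec'],3).ravel())
print(get_state())
E
```

```text
side 369.6965194753435 [ 0.663 -2.551  1.211] [0.512 0.201 1.053]
top 433.6815803704261 [ 2.205 -2.163  0.108] [0.077 0.536 1.448]
{'clock': 0.1, 'q': array([-8.71340449e-01,  3.85487740e-01,  6.76361657e-03, -4.34242676e-04,
       -1.19402680e+00, -2.58622117e-01]), 'joint_vel': array([-0.00041321, -0.00257207,  0.00361087,  0.00112686,  0.0002484 ,
        0.00109141]), 'joint_efforts': array([-3.49989723e-04, -3.91689706e+01,  1.87935930e+01,  4.23187315e+00,
        1.34976214e-02, -6.68655275e-05]), 'ee_pos': array([ 0.26647603, -0.56474203,  0.22156468]), 'orientation': array([-2.71364155e-04, -2.18558184e-01,  9.75823408e-01,  9.60310890e-04]), 'ft_force': array([-0.42086423, -0.45680352,  0.31676515]), 'ft_torque': array([ 0.00327602, -0.04788936, -0.04161763]), 'grasp_force': 0.0, 'gripper_width': 1.0004417641318195}
```

View pics/side0.png

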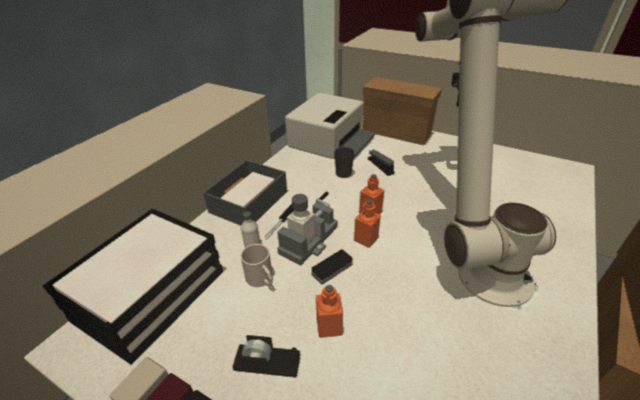

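View pics/top0.png

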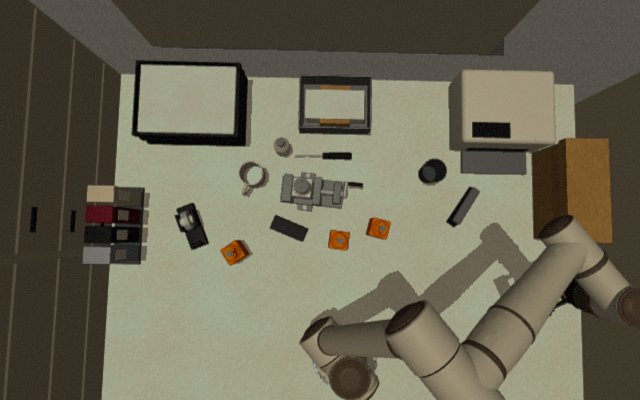

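Side view: the vise with the grey-capped bottle is at about (305,225) and its crank at (325,213). Top view: the vise is at (315,190), the cap at (303,186) and the crank handle at (355,185). These could be taken for the square bottle (top pixels): the round white bottle (282,147) and the orange look-alikes (339,240), (378,228) and (234,252). I choose the one in the vise and check it in a crop.

Run:
```python
from h import *
t=load('top0'); s=load('side0')
a=cv2.resize(t['pixels'][160:220,265:375],None,fx=7,fy=7,interpolation=cv2.INTER_CUBIC)[:, :770]
b=cv2.resize(s['pixels'][185:265,265:350],None,fx=6,fy=6,interpolation=cv2.INTER_CUBIC)[:290*2]
cv2.imwrite('pics/ct.png',a); cv2.imwrite('pics/cs.png',b)
W=cloud(t)
for u,v in[(303,186),(303,190),(290,190),(325,195),(340,195),(355,185),(350,185),(360,185),(330,240)]: print(u,v,np.round(W[v,u],3))
print(np.round(W[185,280:368,2],3)); 
# cap top
m=(W[...,2]>.17)&(W[...,2]<.21); m[:170]=0;m[205:]=0;m[:,:280]=0;m[:,330:]=0
print('cap',np.round(np.nanmedian(W[m],0),4),m.sum(),np.round(np.nanmin(W[m],0),3),np.round(np.nanmax(W[m],0),3))
```

```text
303 186 [0.544 0.146 0.187]
303 190 [0.532 0.146 0.19 ]
290 190 [0.541 0.191 0.091]
325 195 [0.532 0.076 0.024]
340 195 [0.528 0.028 0.081]
355 185 [ 0.562 -0.02   0.081]
350 185 [ 0.563 -0.005  0.073]
360 185 [ 0.562 -0.036  0.084]
330 240 [0.382 0.059 0.102]
[ 0.005  0.002  0.031  0.094  0.089  0.093  0.093  0.09   0.089  0.09
  0.089  0.094  0.084  0.128  0.194  0.189  0.19   0.195  0.189  0.195
  0.191  0.193  0.188  0.193  0.189  0.191  0.193  0.196  0.193  0.133
  0.13   0.128  0.034  0.024  0.092  0.088  0.092  0.095  0.089  0.088
  0.086  0.087  0.027  0.033  0.024  0.026  0.03   0.028  0.035  0.039
  0.031  0.028  0.03   0.026  0.081  0.084  0.081  0.086  0.083  0.083
  0.081  0.083  0.028  0.028  0.08   0.083  0.083  0.005  0.078  0.08
  0.073  0.083  0.078  0.077  0.081  0.081  0.078  0.075  0.081  0.08
  0.084  0.076  0.083 -0.003 -0.003 -0.003 -0.003 -0.002]
cap [0.5461 0.1517 0.1901] 192 [0.524 0.131 0.171] [0.569 0.173 0.197]
```

View pics/ct.png

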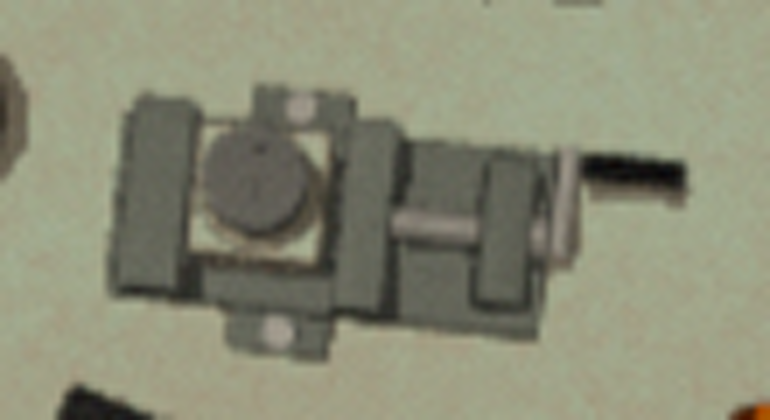

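View pics/cs.png

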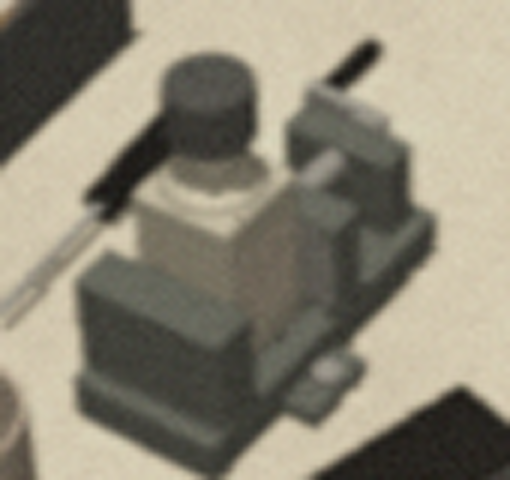

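The crops confirm the white square bottle with the grey cap between the jaws. In the top crop the cap is at (255,185), and the crank's arm lies towards image-up (world +x) with its black sleeve at (635,172). Next I measure yaw, pin, axis, cap and the nearby obstacles.

Run:
```python
from h import *
T=load('top0'); S=load('side0'); W=cloud(T); V=cloud(S)
def rect(W,d,lo,hi,x,y,name,dark=None):
    m=(W[...,2]>lo)&(W[...,2]<hi)&(W[...,0]>x[0])&(W[...,0]<x[1])&(W[...,1]>y[0])&(W[...,1]<y[1])
    if dark is not None: m&=(d['pixels'].max(-1)<dark)
    P=W[m]; 
    if len(P)<4: print(name,'none',len(P));return
    r=cv2.minAreaRect(P[:,:2].astype(np.float32)*1000)
    print(name,len(P),'c',np.round(r[0],1),'size',np.round(r[1],1),'ang',round(r[2],1),'med',np.round(np.median(P,0)*1000,1))
rect(W,T,.075,.10,(.45,.62),(.165,.22),'fixed T')
rect(W,T,.075,.10,(.45,.62),(.085,.118),'jaw T')
rect(W,T,.07,.09,(.47,.60),(.012,.045),'endblk T')
rect(W,T,.05,.10,(.535,.61),(-.06,-.003),'pin T',60)
rect(V,S,.03,.11,(.50,.62),(-.06,-.003),'pin S',70)
rect(V,S,.183,.2,(.51,.58),(.12,.18),'captop S')
rect(W,T,.183,.2,(.51,.58),(.12,.18),'captop T')
rect(W,T,.125,.15,(.49,.60),(.11,.19),'shoulder T')
hsv=cv2.cvtColor(T['pixels'],cv2.COLOR_BGR2HSV); m=(hsv[...,0]<15)&(hsv[...,1]>180)&(W[...,2]>.04)
for (u0,u1) in((325,351),(365,392)):
    mm=m.copy(); mm[:, :u0]=0; mm[:,u1:]=0; mm[:215]=0;mm[255:]=0; P=W[mm]; print('orange',np.round(P.min(0),3),np.round(P.max(0),3))
st=get_state(); w,x,y,z=st['orientation']; print(np.round(R.from_quat([x,y,z,w]).as_matrix(),3))
```

```text
fixed T 278 c [549.1 193.4] size [88.8 51.9] ang 0.5 med [547.1 200.1  90.2]
jaw T 211 c [541.1 101.6] size [88.4 29.3] ang 1.1 med [540.6 103.5  90.1]
endblk T 170 c [538.1  28.4] size [72.  32.9] ang 0.6 med [538.   31.7  82.3]
pin T 43 c [565.6 -23.4] size [39.8 11.1] ang 84.5 med [565.6 -23.7  79.8]
pin S 20 c [563.2 -21.8] size [33.  6.] ang 84.5 med [564.3 -22.5  75.5]
captop S 142 c [548.3 154.4] size [44.3 45.6] ang 48.7 med [547.3 155.6 188. ]
captop T 184 c [547.1 151.8] size [43.  42.2] ang 2.0 med [546.7 151.9 190.4]
shoulder T 146 c [545.9 152.4] size [59.9 58. ] ang 87.2 med [530.9 143.8 129.7]
orange [0.354 0.001 0.092] [0.414 0.062 0.147]
orange [ 0.392 -0.132  0.042] [ 0.455 -0.063  0.157]
[[-0.904 -0.427 -0.001]
 [-0.427  0.904  0.002]
 [ 0.     0.002 -1.   ]]
```

Run:
```python
from h import *
W=cloud(load('top0'))
def sel(lo,hi,x,y):
    m=(W[...,2]>lo)&(W[...,2]<hi)&(W[...,0]>x[0])&(W[...,0]<x[1])&(W[...,1]>y[0])&(W[...,1]<y[1]); return W[m][:,:2]*1000
sets=[sel(.083,.098,(.45,.62),(.165,.22)),sel(.083,.098,(.45,.62),(.085,.122)),sel(.075,.089,(.47,.60),(.012,.05)),sel(.18,.2,(.51,.58),(.12,.18))]
pin=sel(.065,.09,(.545,.6),(-.06,-.006))
best=[]
for a in np.radians(np.arange(-12,4,.5)):
    c,s=np.cos(a),np.sin(a); ex=np.array([c,s]); ey=np.array([-s,c])
    cost=sum(np.ptp(np.percentile(P@ey,[4,96])) for P in sets[:3])+np.std(pin@ex)*3
    cs=[np.mean(np.percentile(P@ex,[2,98])) for P in sets]
    best.append((cost,np.degrees(a),np.round(cs,1),np.round(np.percentile(pin@ex,[5,50,95]),1),[np.round(np.percentile(P@ey,[4,96]),1) for P in sets],round(np.std(cs[:3]),2)))
for b in sorted(best,key=lambda b:b[0])[:5]: print(b)
print([ (round(b[1],1),b[5]) for b in best])
P=pin; print('pin y', np.percentile(P[:,1],[1,99]), np.polyfit(P[:,1],P[:,0],1))
```

```text
(np.float64(96.55500156931507), np.float64(-4.5), array([531.7, 531. , 531.4, 532.9]), array([559.3, 564.7, 571.4]), [array([229. , 257.3]), array([135.3, 157.7]), array([56.3, 90.2]), array([175.3, 213.3])], np.float64(0.29))
(np.float64(96.58347124829598), np.float64(-5.0), array([529.5, 529.7, 530.8, 531.2]), array([559. , 564.4, 571.1]), [array([233.6, 261.9]), array([139.9, 162.3]), array([61. , 94.9]), array([179.9, 218. ])], np.float64(0.55))
(np.float64(96.78413576072892), np.float64(-4.0), array([533.8, 532.2, 532. , 534.6]), array([559.5, 564.9, 571.6]), [array([224.3, 252.8]), array([130.7, 153.1]), array([51.6, 85.5]), array([170.7, 208.6])], np.float64(0.79))
(np.float64(96.80680571558953), np.float64(-5.5), array([527.3, 528.3, 530. , 529.4]), array([558.7, 564.2, 570.8]), [array([238. , 266.6]), array([144.5, 166.8]), array([65.7, 99.7]), array([184.4, 222.7])], np.float64(1.09))
(np.float64(96.81834755774301), np.float64(-6.000000000000001), array([525.1, 527. , 529.2, 527.6]), array([558.4, 564. , 570.4]), [array([242.7, 271.2]), array([149. , 171.3]), array([ 70.4, 
[... 629 characters left out ...]
p.float64(-4.5), np.float64(0.29)), (np.float64(-4.0), np.float64(0.79)), (np.float64(-3.5), np.float64(1.39)), (np.float64(-3.0), np.float64(2.0)), (np.float64(-2.5), np.float64(2.61)), (np.float64(-2.0), np.float64(3.22)), (np.float64(-1.5), np.float64(3.83)), (np.float64(-1.0), np.float64(4.44)), (np.float64(-0.5), np.float64(5.07)), (np.float64(0.0), np.float64(5.68)), (np.float64(0.5), np.float64(6.26)), (np.float64(1.0), np.float64(6.84)), (np.float64(1.5), np.float64(7.41)), (np.float64(2.0), np.float64(7.99)), (np.float64(2.5), np.float64(8.57)), (np.float64(3.0), np.float64(9.15)), (np.float64(3.5), np.float64(9.73))]
pin y [-43.57254204  -7.10800272] [6.67776259e-02 5.66363053e+02]
```

Vise yaw is about -4.5° (vise +y ≈ (0.078, 0.997)). The axis lies near x 0.53 with z 0.07, and the pin is at (0.565, -0.024, 0.073), so the crank angle is about 1.45. Cap top is at (0.547, 0.152, 0.190), which agrees with the expected height of 0.190. I'll turn the tool first, then travel to a hover.

>>> {"method": "step_arm", "body": {
  "moves": [
    [0, 0, 0, 0, 0, -0.0477],
    [0, 0, 0, 0, 0, -0.0477],
    [0, 0, 0, 0, 0, -0.0477],
    [0, 0, 0, 0, 0, -0.0477],
    [0, 0, 0, 0, 0, -0.0477],
    [0, 0, 0, 0, 0, -0.0477],
    [0, 0, 0, 0, 0, -0.0477],
    [0, 0, 0, 0, 0, 0]
  ],
  "claw": -1
}}

```text
clock: 0.9
ee_pos: [0.2665, -0.565, 0.222]
orientation: [0.0, -0.678, 0.735, 0.001]
ft_force: [0.3, -0.6, 0.7]
gripper_width: 1.002
grasp_force: 0.0
```

>>> {"method": "step_arm", "body": {
  "moves": [
    [-0.5, -0.228, 0, 0, 0, 0],
    [-0.5, -0.228, 0, 0, 0, 0],
    [-0.5, -0.228, 0.06, 0, 0, 0],
    [-0.5, -0.228, 0.06, 0, 0, 0],
    [-0.5, -0.228, 0.06, 0, 0, 0],
    [-0.5, -0.228, 0.06, 0, 0, 0],
    [-0.5, -0.228, 0.06, 0, 0, 0],
    [-0.5, -0.228, 0.06, 0, 0, 0]
  ]
}}

```text
clock: 1.7
ee_pos: [0.4385, -0.2564, 0.1936]
orientation: [0.0, -0.676, 0.736, 0.0]
ft_force: [0.6, -0.4, -0.3]
gripper_width: 1.0
grasp_force: 0.0
```

>>> {"method": "step_arm", "body": {
  "moves": [
    [-0.5, -0.228, 0.1, 0, 0, 0],
    [-0.5, -0.228, 0.1, 0, 0, 0],
    [-0.5, -0.228, 0.1, 0, 0, 0],
    [-0.5, -0.228, 0.1, 0, 0, 0],
    [-0.5, -0.228, 0.1, 0, 0, 0],
    [-0.5, -0.228, 0.06, 0, 0, 0],
    [0, 0, 0, 0, 0, 0],
    [0, 0, 0, 0, 0, 0]
  ]
}}

```text
clock: 2.5
ee_pos: [0.5664, -0.0268, 0.1482]
orientation: [-0.001, -0.678, 0.735, 0.0]
ft_force: [-1.0, -0.0, 0.1]
gripper_width: 1.001
grasp_force: 0.0
```

>>> {"method": "step_arm", "body": {
  "moves": [
    [-0.03, 0.018, 0.28, 0, 0, 0],
    [0, 0, 0.28, 0, 0, 0],
    [0, 0, 0.28, 0, 0, 0],
    [0, 0, 0.28, 0, 0, 0],
    [0, 0, 0, 0, 0, 0]
  ]
}}

```text
clock: 3.0
ee_pos: [0.5622, -0.0269, 0.0567]
orientation: [-0.003, -0.676, 0.737, 0.002]
ft_force: [-0.5, -0.6, -0.8]
gripper_width: 1.003
grasp_force: 0.0
```

Run:
```python
from h import *
s=shot('side','s1'); t=shot('top','t1')
a=cv2.resize(s['pixels'][150:260,260:400],(560,440),interpolation=cv2.INTER_CUBIC)
cv2.imwrite('pics/s1c.png',a)
print(px(s,get_state()['ee_pos']),get_state()['ee_pos'])
```

```text
[[324.37601469 198.24926427]] [ 0.56514392 -0.02621148  0.05982698]
```

View pics/s1c.png

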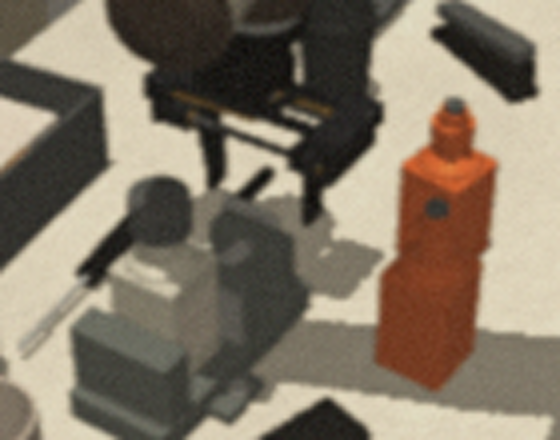

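The crop shows the open fingers at (213,180) and (312,210) with the sleeve at (255,185) between them, so I close.

>>> {"method": "step_arm", "body": {
  "moves": [
    [0, 0, 0.02, 0, 0, 0],
    [0, 0, 0, 0, 0, 0],
    [0, 0, 0, 0, 0, 0],
    [0, 0, 0, 0, 0, 0],
    [0, 0, 0, 0, 0, 0],
    [0, 0, 0, 0, 0, 0],
    [0, 0, 0, 0, 0, 0],
    [0, 0, 0, 0, 0, 0]
  ],
  "claw": 1,
  "squeeze": 40
}}

```text
clock: 3.9
ee_pos: [0.5653, -0.0252, 0.0577]
orientation: [-0.0, -0.678, 0.735, 0.0]
ft_force: [-0.7, 0.2, -0.3]
gripper_width: 0.362
grasp_force: 0.0
```

```bash
python3 -c "
from plant import *
s=get_state();print(s['ee_pos'],s['ft_force'],s['gripper_width'],s['grasp_force'],s['q'])"
```

```text
[ 0.56530702 -0.02518308  0.057733  ] [-0.70977422  0.24337921 -0.29532985] 0.3616968473784184 0.0 [ 2.41781140e-01  4.57634144e-01 -3.44402627e-01  1.58050330e-05
 -7.68790624e-01 -3.22729117e-01]
```

Still closing.

>>> {"method": "step_arm", "body": {
  "moves": [
    [0, 0, 0, 0, 0, 0],
    [0, 0, 0, 0, 0, 0],
    [0, 0, 0, 0, 0, 0],
    [0, 0, 0, 0, 0, 0],
    [0, 0, 0, 0, 0, 0]
  ]
}}

```text
clock: 4.4
ee_pos: [0.5677, -0.0253, 0.0584]
orientation: [0.002, -0.678, 0.735, -0.002]
ft_force: [4.8, -2.6, -1.0]
gripper_width: 0.145
grasp_force: 40.0
```

```bash
cat > circ.py <<'E'
import numpy as np,sys
# command relative to axis (ex,z) mm; args: cur_ex cur_z theta_list_start end n lead
c=np.array([float(sys.argv[1]),float(sys.argv[2])]); a,b,n,L=float(sys.argv[3]),float(sys.argv[4]),int(sys.argv[5]),float(sys.argv[6])
for t in np.linspace(a,b,n):
    p=35*np.array([np.sin(t),np.cos(t)])+L*np.array([np.cos(t),-np.sin(t)])
    d=(p-c)/80; c=p; print(round(t,2),[0,round(-d[0],3),round(-d[1],3),0,0,0])
E
python3 circ.py 33.3 3.2 1.6 3.0 8 5; echo; python3 circ.py -0.01 -35.4 3.2 4.4 7 5
```

```text
1.6 [0, np.float64(-0.019), np.float64(0.115), 0, 0, 0]
1.8 [0, np.float64(0.024), np.float64(0.085), 0, 0, 0]
2.0 [0, np.float64(0.04), np.float64(0.079), 0, 0, 0]
2.2 [0, np.float64(0.055), np.float64(0.069), 0, 0, 0]
2.4 [0, np.float64(0.068), np.float64(0.057), 0, 0, 0]
2.6 [0, np.float64(0.077), np.float64(0.042), 0, 0, 0]
2.8 [0, np.float64(0.084), np.float64(0.026), 0, 0, 0]
3.0 [0, np.float64(0.088), np.float64(0.009), 0, 0, 0]

3.2 [0, np.float64(0.088), np.float64(-0.009), 0, 0, 0]
3.4 [0, np.float64(0.084), np.float64(-0.026), 0, 0, 0]
3.6 [0, np.float64(0.077), np.float64(-0.042), 0, 0, 0]
3.8 [0, np.float64(0.067), np.float64(-0.057), 0, 0, 0]
4.0 [0, np.float64(0.055), np.float64(-0.069), 0, 0, 0]
4.2 [0, np.float64(0.04), np.float64(-0.079), 0, 0, 0]
4.4 [0, np.float64(0.024), np.float64(-0.085), 0, 0, 0]
```

>>> {"method": "step_arm", "body": {
  "moves": [
    [0, -0.02, 0.115, 0, 0, 0],
    [0, 0.024, 0.085, 0, 0, 0],
    [0, 0.04, 0.08, 0, 0, 0],
    [0, 0.055, 0.07, 0, 0, 0]
  ]
}}

```text
clock: 4.8
ee_pos: [0.56, -0.0246, 0.0321]
orientation: [0.002, -0.678, 0.735, -0.002]
ft_force: [0.5, -1.6, 13.2]
gripper_width: 0.147
grasp_force: 40.0
```

>>> {"method": "step_arm", "body": {
  "moves": [
    [0, 0.068, 0.057, 0, 0, 0],
    [0, 0.077, 0.042, 0, 0, 0],
    [0, 0.084, 0.026, 0, 0, 0],
    [0, 0.088, 0.009, 0, 0, 0]
  ]
}}

```text
clock: 5.2
ee_pos: [0.5388, -0.0227, 0.0208]
orientation: [0.006, -0.678, 0.735, -0.005]
ft_force: [11.6, -7.9, -7.6]
gripper_width: 0.147
grasp_force: 40.1
```

>>> {"method": "step_arm", "body": {
  "moves": [
    [0, 0.088, -0.009, 0, 0, 0],
    [0, 0.084, -0.026, 0, 0, 0],
    [0, 0.077, -0.042, 0, 0, 0]
  ]
}}

```text
clock: 5.5
ee_pos: [0.5154, -0.0209, 0.025]
orientation: [0.003, -0.678, 0.735, -0.002]
ft_force: [8.1, -2.9, -8.7]
gripper_width: 0.146
grasp_force: 40.0
```

>>> {"method": "step_arm", "body": {
  "moves": [
    [0, 0.067, -0.057, 0, 0, 0],
    [0, 0.055, -0.069, 0, 0, 0],
    [0, 0.04, -0.079, 0, 0, 0],
    [0, 0.024, -0.085, 0, 0, 0]
  ]
}}

```text
clock: 5.9
ee_pos: [0.4988, -0.0195, 0.0476]
orientation: [0.001, -0.678, 0.735, -0.001]
ft_force: [7.5, -1.1, -11.6]
gripper_width: 0.145
grasp_force: 40.0
```

>>> {"method": "step_arm", "body": {
  "moves": [
    [0, 0.007, -0.087, 0, 0, 0],
    [0, 0, 0, 0, 0, 0]
  ]
}}

```text
clock: 6.1
ee_pos: [0.498, -0.0194, 0.0552]
orientation: [0.001, -0.678, 0.735, -0.001]
ft_force: [5.1, -0.7, -3.7]
gripper_width: 0.145
grasp_force: 40.0
```

>>> {"method": "step_arm", "body": {
  "moves": [
    [0, -0.005, -0.06, 0, 0, 0],
    [0, -0.01, -0.06, 0, 0, 0],
    [0, -0.01, -0.04, 0, 0, 0],
    [0, 0, 0, 0, 0, 0]
  ],
  "squeeze": 55
}}

```text
clock: 6.5
ee_pos: [0.4993, -0.0195, 0.0658]
orientation: [0.001, -0.677, 0.736, 0.0]
ft_force: [7.2, -0.8, -18.3]
gripper_width: 0.143
grasp_force: 55.0
```

>>> {"method": "step_arm", "body": {
  "moves": [
    [0, -0.012, -0.035, 0, 0, 0],
    [0, -0.01, -0.03, 0, 0, 0],
    [0, 0, 0, 0, 0, 0],
    [0, 0, 0, 0, 0, 0]
  ]
}}

```text
clock: 6.9
ee_pos: [0.4999, -0.0195, 0.0686]
orientation: [-0.0, -0.677, 0.736, 0.001]
ft_force: [11.6, -1.6, -32.3]
gripper_width: 0.147
grasp_force: 55.0
```

Over 30 N was reached at θ ≈ 5.1. I unload, open and rise.

>>> {"method": "step_arm", "body": {
  "moves": [
    [0, 0.015, 0.06, 0, 0, 0],
    [0, 0, 0, 0, 0, 0]
  ]
}}

```text
clock: 7.1
ee_pos: [0.4993, -0.0195, 0.0656]
orientation: [-0.0, -0.677, 0.736, 0.001]
ft_force: [8.7, -0.6, -20.7]
gripper_width: 0.143
grasp_force: 55.0
```

>>> {"method": "step_arm", "body": {
  "moves": [
    [0, 0, 0, 0, 0, 0],
    [0, 0, 0, 0, 0, 0],
    [0, 0, 0, 0, 0, 0],
    [0, 0, 0, 0, 0, 0],
    [0, 0, 0, 0, 0, 0],
    [0, 0, 0, 0, 0, 0],
    [0, 0, 0, 0, 0, 0],
    [0, 0, 0, 0, 0, 0]
  ],
  "claw": -1
}}

```text
clock: 7.9
ee_pos: [0.4994, -0.0199, 0.0687]
orientation: [0.0, -0.678, 0.735, -0.0]
ft_force: [-0.4, -0.5, 0.3]
gripper_width: 0.787
grasp_force: 0.0
```

>>> {"method": "step_arm", "body": {
  "moves": [
    [0, 0, -0.4, 0, 0, 0],
    [0, 0, -0.5, 0, 0, 0],
    [0, 0, -0.5, 0, 0, 0],
    [0, 0, -0.5, 0, 0, 0],
    [0, 0, -0.3, 0, 0, 0],
    [0, 0, 0, 0, 0, 0]
  ]
}}

```text
clock: 8.5
ee_pos: [0.5016, -0.0196, 0.2489]
orientation: [0.004, -0.678, 0.735, -0.003]
ft_force: [0.1, -0.2, 0.4]
gripper_width: 0.999
grasp_force: 0.0
```

Run:
```python
from h import *
t=shot('top','t2'); s=shot('side','s2'); W=cloud(t); V=cloud(s)
a=cv2.resize(t['pixels'][150:230,255:375],(720,480),interpolation=cv2.INTER_CUBIC); cv2.imwrite('pics/t2c.png',a)
for n,C in(('T',W),('S',V)):
    m=(C[...,2]>.183)&(C[...,2]<.2)&(abs(C[...,0]-.547)<.035)&(abs(C[...,1]-.152)<.035)
    P=C[m]; print(n,len(P),cv2.minEnclosingCircle((P[:,:2]*1000).astype(np.float32)),np.median(P,0)) if len(P) else print(n,0)
print(get_state()['ee_pos'],get_state()['q'],get_state()['ft_force'])
```

```text
T 174 ((547.019775390625, 155.54620361328125), 22.57111930847168) [0.5468706  0.15516021 0.19096404]
S 146 ((548.474365234375, 155.86279296875), 24.099824905395508) [0.54776543 0.15820844 0.18790497]
[ 0.49912426 -0.019787    0.24464179] [ 2.85607342e-01  1.53088116e-01 -2.55766093e-01 -6.79893471e-04
 -1.16129791e+00 -3.66670735e-01] [ 0.05812692 -0.41487742 -0.46065945]
```

View pics/t2c.png

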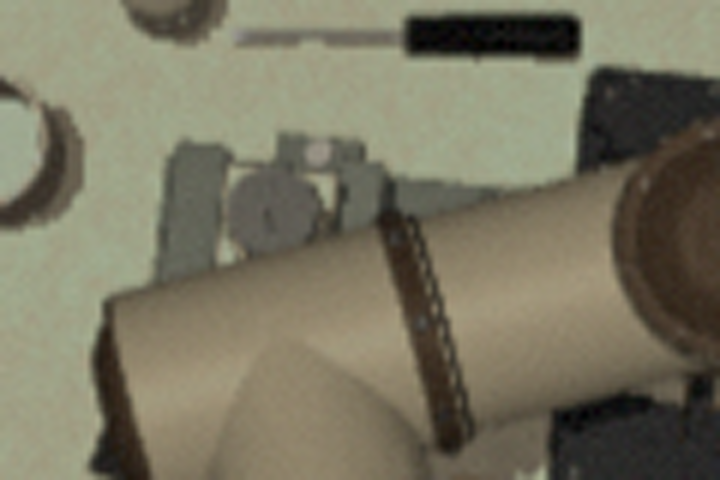

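The crop shows the arm over the vise and the cap at (270,210), with the bottle now touching both jaws; it moved about 3.5 mm in +y. I check whether the crank pin stayed at its clamped angle.

Run:
```python
from h import *
s=load('s2'); V=cloud(s)
u,v=px(s,[.4995,-.02,.081])[0]; print(u,v)
m=(abs(V[...,0]-.499)<.03)&(V[...,1]>-.05)&(V[...,1]<-.004)&(V[...,2]>.03)&(V[...,2]<.13)&(s['pixels'].max(-1)<80)
P=V[m]; print(len(P),np.round(np.percentile(P,[5,50,95],axis=0),4))
u,v=int(u),int(v)
cv2.imwrite('pics/s2c.png',cv2.resize(s['pixels'][v-45:v+45,u-60:u+60],(720,540),interpolation=cv2.INTER_CUBIC))
```

```text
340.9985707260825 199.90945632726522
21 [[ 0.4919 -0.0305  0.0762]
 [ 0.4948 -0.0172  0.0803]
 [ 0.4992 -0.006   0.0837]]
```

View pics/s2c.png

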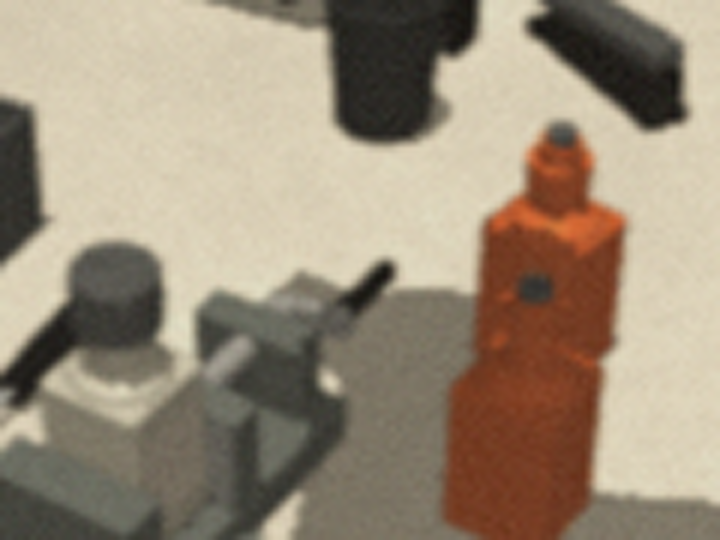

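The crop shows the sleeve at (365,290) with its centre near z 0.078, so θ is about 4.95. That may be a little slack after the unload. I re-grip, push again and this time open while still pushing.

>>> {"method": "step_arm", "body": {
  "moves": [
    [0, 0, 0.5, 0, 0, 0],
    [0, 0, 0.5, 0, 0, 0],
    [0, 0, 0.5, 0, 0, 0],
    [0, 0, 0.5, 0, 0, 0],
    [0, 0, 0.26, 0, 0, 0],
    [0, 0, 0, 0, 0, 0],
    [0, 0, 0, 0, 0, 0]
  ]
}}

```text
clock: 9.3
ee_pos: [0.4991, -0.0201, 0.0632]
orientation: [-0.001, -0.678, 0.735, 0.0]
ft_force: [0.8, -0.7, -0.0]
gripper_width: 1.005
grasp_force: 0.0
```

>>> {"method": "step_arm", "body": {
  "moves": [
    [0, 0, 0, 0, 0, 0],
    [0, 0, 0, 0, 0, 0],
    [0, 0, 0, 0, 0, 0],
    [0, 0, 0, 0, 0, 0],
    [0, 0, 0, 0, 0, 0],
    [0, 0, 0, 0, 0, 0],
    [0, 0, 0, 0, 0, 0]
  ],
  "claw": 1,
  "squeeze": 60
}}

```text
clock: 10.0
ee_pos: [0.4994, -0.0199, 0.0638]
orientation: [0.0, -0.678, 0.735, -0.0]
ft_force: [0.3, 0.3, -0.2]
gripper_width: 0.447
grasp_force: 0.0
```

>>> {"method": "step_arm", "body": {
  "moves": [
    [0, 0, 0, 0, 0, 0],
    [0, 0, 0, 0, 0, 0],
    [0, 0, 0, 0, 0, 0],
    [0, 0, 0, 0, 0, 0],
    [0, 0, 0, 0, 0, 0],
    [0, 0, 0, 0, 0, 0],
    [0, 0, 0, 0, 0, 0]
  ]
}}

```text
clock: 10.7
ee_pos: [0.499, -0.0199, 0.0636]
orientation: [-0.0, -0.678, 0.735, 0.0]
ft_force: [-1.0, 1.2, 1.0]
gripper_width: 0.146
grasp_force: 60.0
```

>>> {"method": "step_arm", "body": {
  "moves": [
    [0, -0.01, -0.04, 0, 0, 0],
    [0, 0, 0, 0, 0, 0],
    [0, 0, 0, 0, 0, 0]
  ]
}}

```text
clock: 11.0
ee_pos: [0.4992, -0.0199, 0.0655]
orientation: [-0.001, -0.678, 0.735, 0.001]
ft_force: [2.4, 2.1, -13.4]
gripper_width: 0.143
grasp_force: 60.0
```

>>> {"method": "step_arm", "body": {
  "moves": [
    [0, -0.01, -0.04, 0, 0, 0],
    [0, 0, 0, 0, 0, 0],
    [0, 0, 0, 0, 0, 0]
  ]
}}

```text
clock: 11.3
ee_pos: [0.4998, -0.02, 0.0683]
orientation: [-0.001, -0.677, 0.736, 0.001]
ft_force: [3.6, 1.7, -25.7]
gripper_width: 0.146
grasp_force: 60.0
```

>>> {"method": "step_arm", "body": {
  "moves": [
    [0, -0.01, -0.035, 0, 0, 0],
    [0, 0, 0, 0, 0, 0],
    [0, 0, 0, 0, 0, 0],
    [0, 0, 0, 0, 0, 0]
  ]
}}

```text
clock: 11.7
ee_pos: [0.5003, -0.02, 0.0703]
orientation: [-0.001, -0.677, 0.736, 0.001]
ft_force: [4.4, 1.9, -30.3]
gripper_width: 0.142
grasp_force: 60.0
```

Firm. Now I open under load and, once open, rise and look at the pin again.

>>> {"method": "step_arm", "body": {
  "moves": [
    [0, 0, 0, 0, 0, 0],
    [0, 0, 0, 0, 0, 0],
    [0, 0, 0, 0, 0, 0],
    [0, 0, 0, 0, 0, 0],
    [0, 0, 0, 0, 0, 0],
    [0, 0, 0, 0, 0, 0],
    [0, 0, 0, 0, 0, 0]
  ],
  "claw": -1
}}

```text
clock: 12.4
ee_pos: [0.5021, -0.0201, 0.0734]
orientation: [0.0, -0.678, 0.735, -0.0]
ft_force: [0.7, 0.5, -0.5]
gripper_width: 0.693
grasp_force: 0.0
```

>>> {"method": "step_arm", "body": {
  "moves": [
    [0, 0, -0.4, 0, 0, 0],
    [0, 0, -0.5, 0, 0, 0],
    [0, 0, -0.5, 0, 0, 0],
    [0, 0, -0.5, 0, 0, 0],
    [0, 0, -0.2, 0, 0, 0],
    [0, 0, 0, 0, 0, 0],
    [0, 0, 0, 0, 0, 0]
  ]
}}

```text
clock: 13.1
ee_pos: [0.5013, -0.02, 0.2404]
orientation: [-0.0, -0.678, 0.735, 0.0]
ft_force: [0.4, -0.4, -1.1]
gripper_width: 1.0
grasp_force: 0.0
```

Run:
```python
from h import *
P0=[]
for i in range(3):
    s=shot('side','s3'); V=cloud(s)
    m=(abs(V[...,0]-.499)<.03)&(V[...,1]>-.05)&(V[...,1]<-.004)&(V[...,2]>.03)&(V[...,2]<.13)&(s['pixels'].max(-1)<80)
    P0.append(V[m])
P=np.vstack(P0); print(len(P),np.round(np.percentile(P,[5,50,95],axis=0),4))
t=shot('top','t3'); W=cloud(t)
for n,C in(('T',W),('S',V)):
    m=(C[...,2]>.183)&(C[...,2]<.2)&(abs(C[...,0]-.547)<.035)&(abs(C[...,1]-.155)<.035)
    P=C[m]; print(n,len(P),cv2.minEnclosingCircle((P[:,:2]*1000).astype(np.float32)),np.median(P,0))
st=get_state();print(st['ee_pos'],st['q'])
```

```text
64 [[ 0.4919 -0.0324  0.0722]
 [ 0.4951 -0.0173  0.0808]
 [ 0.4993 -0.0053  0.0831]]
T 162 ((546.4581298828125, 155.56239318847656), 22.643001556396484) [0.54922858 0.15639956 0.19016347]
S 142 ((548.4119873046875, 156.5346221923828), 24.001495361328125) [0.54749694 0.15807856 0.18807272]
[ 0.50111789 -0.02020798  0.23944888] [ 2.83855772e-01  1.62346880e-01 -2.58014137e-01 -2.07056657e-04
 -1.15359274e+00 -3.64859387e-01]
```

Pin at rest is unchanged by the second push (within about 0.5 mm), so the clamp holds and the give was in the fingers. Cap centre is now at (0.5475, 0.156). I move above it and descend.

>>> {"method": "step_arm", "body": {
  "moves": [
    [-0.448, -0.081, 0, 0, 0, 0],
    [-0.448, -0.081, 0, 0, 0, 0],
    [-0.448, -0.081, 0, 0, 0, 0],
    [-0.448, -0.081, 0, 0, 0, 0],
    [-0.448, -0.081, 0, 0, 0, 0],
    [0, 0, 0, 0, 0, 0],
    [0, 0, 0, 0, 0, 0]
  ]
}}

```text
clock: 14.0
ee_pos: [0.5482, 0.1563, 0.2395]
orientation: [-0.001, -0.678, 0.735, 0.0]
ft_force: [-0.2, -0.5, -0.1]
gripper_width: 0.995
grasp_force: 0.0
```

>>> {"method": "step_arm", "body": {
  "moves": [
    [0, 0, 0.24, 0, 0, 0],
    [0, 0, 0.24, 0, 0, 0],
    [0, 0, 0.24, 0, 0, 0],
    [0, 0, 0.23, 0, 0, 0],
    [0, 0, 0, 0, 0, 0],
    [0, 0, 0, 0, 0, 0]
  ]
}}

```text
clock: 14.6
ee_pos: [0.5486, 0.1549, 0.1652]
orientation: [-0.0, -0.678, 0.735, -0.0]
ft_force: [-0.1, -0.2, 1.3]
gripper_width: 0.999
grasp_force: 0.0
```

>>> {"method": "step_arm", "body": {
  "moves": [
    [0, 0, 0.02, 0, 0, 0],
    [0, 0, 0, 0, 0, 0],
    [0, 0, 0, 0, 0, 0],
    [0, 0, 0, 0, 0, 0],
    [0, 0, 0, 0, 0, 0],
    [0, 0, 0, 0, 0, 0],
    [0, 0, 0, 0, 0, 0],
    [0, 0, 0, 0, 0, 0]
  ],
  "claw": 1,
  "squeeze": 40
}}

```text
clock: 15.4
ee_pos: [0.5496, 0.156, 0.1636]
orientation: [0.001, -0.678, 0.735, -0.001]
ft_force: [4.7, -1.7, -1.6]
gripper_width: 0.523
grasp_force: 40.0
```

>>> {"method": "step_arm", "body": {
  "moves": [
    [0, 0, 0, 0, 0, 0],
    [0, 0, 0, 0, 0, 0],
    [0, 0, 0, 0, 0, 0]
  ]
}}

```text
clock: 15.7
ee_pos: [0.5496, 0.156, 0.1636]
orientation: [0.001, -0.678, 0.735, -0.001]
ft_force: [5.1, -1.0, -2.7]
gripper_width: 0.527
grasp_force: 40.0
```

>>> {"method": "step_arm", "body": {
  "moves": [
    [0, -0.02, 0.03, 0, 0, 0],
    [0, 0, 0.03, 0, 0, 0],
    [0, 0, 0.03, 0, 0, 0],
    [0, 0, 0, 0, 0, 0],
    [0, 0, 0, 0, 0, 0]
  ]
}}

```text
clock: 16.2
ee_pos: [0.5499, 0.156, 0.1584]
orientation: [0.0, -0.678, 0.735, -0.0]
ft_force: [-2.7, 0.1, 9.4]
gripper_width: 0.525
grasp_force: 40.0
```

>>> {"method": "step_arm", "body": {
  "moves": [
    [0, 0.01, 0.04, 0, 0, 0],
    [0, 0, 0, 0, 0, 0],
    [0, 0, 0, 0, 0, 0]
  ]
}}

```text
clock: 16.5
ee_pos: [0.55, 0.156, 0.1574]
orientation: [0.001, -0.679, 0.735, -0.001]
ft_force: [-4.8, -1.5, 16.9]
gripper_width: 0.522
grasp_force: 40.0
```

>>> {"method": "step_arm", "body": {
  "moves": [
    [0, 0, 0, 0, 0, -0.03],
    [0, 0, 0, 0, 0, -0.03],
    [0, 0, 0, 0, 0, -0.03],
    [0, 0, 0, 0, 0, 0]
  ]
}}

```text
clock: 16.9
ee_pos: [0.5503, 0.1566, 0.1574]
orientation: [-0.002, 0.776, -0.631, 0.001]
ft_force: [-3.7, 0.1, 15.6]
gripper_width: 0.521
grasp_force: 40.0
```

>>> {"method": "step_arm", "body": {
  "moves": [
    [0, 0, 0, 0, 0, -0.03],
    [0, 0, 0, 0, 0, -0.03],
    [0, 0, 0, 0, 0, -0.03],
    [0, 0, 0, 0, 0, -0.03],
    [0, 0, 0, 0, 0, -0.03],
    [0, 0, 0, 0, 0, 0]
  ]
}}

```text
clock: 17.5
ee_pos: [0.5497, 0.1564, 0.1574]
orientation: [-0.001, 0.902, -0.432, 0.001]
ft_force: [-6.0, -0.2, 16.5]
gripper_width: 0.525
grasp_force: 40.0
```

>>> {"method": "step_arm", "body": {
  "moves": [
    [0, 0, 0, 0, 0, -0.03],
    [0, 0, 0, 0, 0, -0.03],
    [0, 0, 0, 0, 0, -0.03],
    [0, 0, 0, 0, 0, -0.03],
    [0, 0, 0, 0, 0, -0.03],
    [0, 0, 0, 0, 0, -0.007],
    [0, 0, 0, 0, 0, 0],
    [0, 0, 0, 0, 0, 0]
  ]
}}

```text
clock: 18.3
ee_pos: [0.5493, 0.1561, 0.1574]
orientation: [-0.0, 0.98, -0.2, 0.001]
ft_force: [-6.6, -0.2, 18.1]
gripper_width: 0.522
grasp_force: 40.0
```

```bash
python3 -c "
from h import *
s=get_state();w,x,y,z=s['orientation'];print(s['ee_pos'],s['ft_force'],s['ft_torque'],s['q'])
m=R.from_quat([x,y,z,w]).as_matrix();print(np.degrees(np.arctan2(m[1,1],m[0,1])))"
```

```text
[0.54926166 0.15605006 0.15737822] [-6.59919215 -0.19921764 18.13591473] [-0.15240509  2.10922923 -0.02212815] [ 0.56101294  0.34797372 -0.22299488  0.00116999 -0.99828482  0.60619832]
-113.08741425729309
```

>>> {"method": "step_arm", "body": {
  "moves": [
    [0, 0, -0.05, 0, 0, 0],
    [0, 0, -0.05, 0, 0, 0],
    [0, 0, -0.05, 0, 0, 0],
    [0, 0, 0, 0, 0, 0],
    [0, 0, 0, 0, 0, 0]
  ]
}}

```text
clock: 18.8
ee_pos: [0.549, 0.1559, 0.165]
orientation: [0.0, 0.98, -0.201, -0.0]
ft_force: [-0.9, 0.5, 3.6]
gripper_width: 0.526
grasp_force: 40.0
```

>>> {"method": "step_arm", "body": {
  "moves": [
    [0, 0, -0.08, 0, 0, 0],
    [0, 0, -0.08, 0, 0, 0],
    [0, 0, 0, 0, 0, 0]
  ]
}}

```text
clock: 19.1
ee_pos: [0.5497, 0.156, 0.1782]
orientation: [-0.0, 0.98, -0.201, 0.0]
ft_force: [0.6, 0.4, -0.5]
gripper_width: 0.522
grasp_force: 40.0
```

Force is near zero, so the cap is free. I lift it to about 70 mm and check.

>>> {"method": "step_arm", "body": {
  "moves": [
    [0, 0, -0.14, 0, 0, 0],
    [0, 0, -0.14, 0, 0, 0],
    [0, 0, -0.14, 0, 0, 0],
    [0, 0, -0.14, 0, 0, 0],
    [0, 0, -0.1, 0, 0, 0],
    [0, 0, -0.04, 0, 0, 0],
    [0, 0, 0, 0, 0, 0],
    [0, 0, 0, 0, 0, 0]
  ]
}}

```text
clock: 19.9
ee_pos: [0.5491, 0.1557, 0.2333]
orientation: [0.0, 0.98, -0.201, -0.0]
ft_force: [1.0, 0.2, -0.3]
gripper_width: 0.526
grasp_force: 40.0
```

Run:
```python
from h import *
s=shot('side','s4'); st=get_state(); print(st['ee_pos'],st['ft_force'],st['grasp_force'],st['gripper_width'])
cv2.imwrite('pics/s4c.png',cv2.resize(s['pixels'][150:270,250:400],(750,600),interpolation=cv2.INTER_CUBIC))
```

```text
[0.54906193 0.15572751 0.23313252] [ 0.34709403 -0.74104154 -0.00227375] 40.006700065443965 0.5240753465326718
```

View pics/s4c.png

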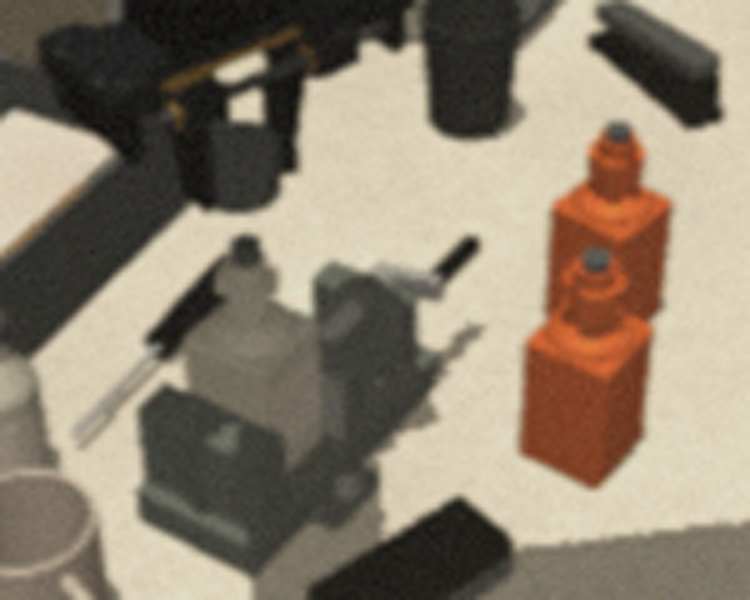

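The cap at (240,165) is held in the fingers above the open bottle, whose plunger is at (245,245). The bottle stands upright in the vise and is clamped, and the bystanders are in place. I hand the job in.

```bash
python3 -c "
from plant import *
print(job_done())"
```

```text
the job is handed in; nothing more can be done
None
```

The job is handed in: the gripper is holding the cap about 70 mm above where it sat, with the bottle still upright in the vise; the hand-in gave no verdict, and the jaw's force on the bottle was never read directly (about 30 N was pushed at the crank).

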